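# Take the glue press pile apart

## Robot

A 6-joint arm with a two-finger parallel gripper is mounted at the origin on a cart in front of the work surface, level with it; the furniture and walls round the work are solid. World frame = base frame: x ahead of the robot, y to its left, z up, the work surface at z = 0. Lengths are in m, angles in rad, forces in N, time in s.
With the tool pointing down it reaches from about 0.25 to 0.725 m from the base axis. Payload 9.7 kg.
Tool frame: the origin (TCP) lies between the finger pads; the fingertips stand 19 mm ahead of it and the grasp point (between the pads) is the TCP; z points along the fingers, y is the line along which they close (so a half turn about z gives the same grasp; the last joint's range is limited). The gripper opens to 85 mm and grips with 20 to 120 N. Pads are 22 mm wide; open, the fingers measure 114 mm over their backs; the gripper's body (76 mm by 85 mm) begins 54 mm behind the grasp point. The pads swing forward as they close: fully open they stand 13 mm farther back than shut.
Start: joints at [1.178, 0.087, 0.176, 1.66, 0, 1.571], TCP at [0.211, 0.508, 0.25] pointing down, gripper open.
Joint ranges: [-3.13, 3.13], [-0.85, 1.81], [-1.15, 1.24], [-2.2, 2.28], [-1.44, 1.52], [-3.14, 3.14]. Speed limits (rad/s): [2.22, 2.22, 2.57, 3.14, 3.14, 3.14].

## Interface

Orientations are given as [roll, pitch, yaw] about the fixed x, y, z axes, in that order (R = Rz(yaw) Ry(pitch) Rx(roll)).
In Python, from rig import * gives the robot as it stands. The module is installed in compiled form; this text tells all that it offers.
- The arm moves only by the shell command python3 -m creep 'ROWS' [OPENING] [FORCE]. ROWS is JSON, a list of rows, each a list of 4 numbers: the shift along the world's x, y, z in m, then the turn about the world's z in rad. A call has 1 to 5 rows; each row is the pose to reach, as a shift and turn from the pose commanded when the call began; what a row does not reach only later rows make up. A row lasts 1/8 s, in which the tool goes at most 62.5 mm and 10.7 degrees, less where a joint would pass 70% of its speed; a pose out of reach is approached as far as the arm can. A call with a gripper value outside its range is refused whole. OPENING is the closure, from 0 (fully open) to 1 (shut), set as the call begins (- or left out, the last holds). The fingers move at their own pace and stop on an object; FORCE is the grip in N (left out, the last holds). Time passes only in rows, so rows that repeat a pose let the fingers close. It gives the time, the measured TCP pose, the force, the opening and the grip force at its end, in the units of the state.
- get_state(): the state, without advancing time (a new reading comes with each control period).
- get_image(name): name is "scene" or "top"; returns the picture (420x560x3 uint8, red, green, blue); there is no depth.
- calibration(name): a dict with "intrinsics" (3x3 intrinsics, pixels), "D" ([k1, k2, p1, p2, k3] as OpenCV has them; the pictures are not rectified), "extrinsics" (4x4, takes a point from camera to world coordinates). Camera axes: x right, y down, z forward; pixel columns grow to the right and rows downward; lengths in m; the calibration is good to about 2 mm. A picture is of the moment at which its call begins. calibration takes no time and is no camera call.
- finish_job(): hands the job in; it is judged then, once.
The state is a dict: "t": time; "joints": joint angles; "qd": joint speeds; "tau": joint torques, N m; "ee_pos": TCP position; "eef_rot": TCP orientation; "contact_force": force on the tool from outside, world axes, zero at the start; "wrist_torque": the same for the moment, N m; "grip_width": finger opening in m; "grip_force": force on a finger pad.
Only numpy, scipy, OpenCV 4.12 (cv2) and the standard library are available. Lean on these libraries where they do the work, as an engineer would, in place of code of your own. Each camera call takes 0.05 s, during which the arm holds its last target. There are 200 camera calls.

## Task

The plinth in the pressing pile has set, so take the pile apart: stand the square bottle upright in the middle of the round dish, lay the cork sanding block in the middle of the shallow metal tray, lengthwise along it, lay the two-layer wooden plinth centred and square across the two rails of the little drying rack, and put the plywood board from the bottom of the pile flush on top of the two boards like it. The bottle has no cap, so keep it upright all the way, and leave the tea cup and the small clear cup standing where they are.

Things in the scene. Friction and masses are not known exactly. Their poses are not given: they have to be found in the camera images.
- bottle_center (a point): square cream-coloured bottle without a cap, 31 mm (x) x 60 mm (y) x 80 mm high, straight-sided to about 50 mm up, then narrowing to the neck; it stands on top of the pile. Point at its centre, 40 mm above its underside; z up, y along its wide side. About 0.07 kg
- block_center (a point): brown cork sanding block, a plain block 38 mm (x) x 71 mm (y) x 25 mm high, under the bottle. Point at its centre, 12.5 mm above its underside; y along its length. About 0.045 kg
- plinth_center (a point): wooden plinth glued of two layers, under the sanding block: dark lower layer 50 mm (x) x 88 mm (y) x 12 mm high, lighter upper layer 44 x 80 x 6 mm, 18 mm high in all. Point at its centre, 9 mm above its underside; y along its length. About 0.07 kg
- board_center (a point): plywood board, 60 mm (x) x 110 mm (y) x 15 mm high, lying on the table at the bottom of the pile. Point at its centre, 7.5 mm above its underside; y along its length. About 0.08 kg
- dish_floor (a point): round white saucer-like dish, fixed to the table: flat floor 3 mm above the table, about 98 mm across inside, rim 110 mm across and 8 mm above the table. Point at the centre of its floor
- tray_floor (a point): shallow dark steel tray, fixed to the table: outside 98 mm (x) x 118 mm (y), rim 8 mm above the table, walls and floor 4 mm thick. Point at the centre of its floor, 4 mm above the table; y along its length
- rack_top (a point): little drying rack, fixed to the table: pale wooden frame 76 x 70 mm that carries two steel rails of 8 mm diameter, 76 mm long, parallel to its x axis and 56 mm apart in y. Point midway between the rails at the height of their tops, 20 mm above the table. The plinth's length (its y) goes along the rack's y, across both rails
- pile_top (a point): two plywood boards, fixed, one on the other, each like the board in the pressing pile: 60 mm (x) x 110 mm (y), 30 mm high together. Point at the centre of their top face; y along their length
- tea_cup_center (a point): clear ribbed cup with pink tea and a stirrer, loose, 72 mm wide at the rim, 112 mm high with the stirrer. Point on its axis, 56 mm above the table. To be left alone
- shot_cup_center (a point): small clear cup, loose, 40 mm wide, 45 mm high. Point on its axis, 22.5 mm above the table. To be left alone
Mind the look-alikes: they are no part of the job. What is shaped like the part that bears bottle_center but purple is not meant.

How it is judged:
At the end, for the whole second after the job is handed in: Bottle upright on the dish floor, block flat on the tray floor, plinth level on both rails, each within 15 mm of the centre (block and plinth in line with their place within 0.25 rad); board flat on the two boards, within 10 mm and 0.15 rad; all right way up and at rest (horizontal distance between bottle_center and dish_floor below 0.015 m and z of bottle_center in the frame of dish_floor between 0.036 and 0.044 m and angle between each of bottle_center, block_center, plinth_center, board_center's own z axis and vertical below 0.08 rad and linear speed of each of bottle, sanding_block, plinth, board below 0.02 m/s and horizontal distance between block_center and tray_floor below 0.015 m and z of block_center in the frame of tray_floor between 0.0085 and 0.0165 m and angle between the y axis of block_center and the y axis of tray_floor, either way round below 0.25 rad and horizontal distance between plinth_center and rack_top below 0.015 m and z of plinth_center in the frame of rack_top between 0.005 and 0.013 m and angle between the y axis of plinth_center and the y axis of rack_top, either way round below 0.25 rad and horizontal distance between board_center and pile_top below 0.01 m and z of board_center in the frame of pile_top between 0.0035 and 0.0115 m and angle between the y axis of board_center and the y axis of pile_top, either way round below 0.15 rad); the robot touches nothing.
It fails at once if the bottle is tipped more than 0.5 rad (angle between bottle_center's own z axis and vertical above 0.5 rad).
It fails at once if the tea cup is shifted by more than 30 mm or tipped (distance of tea_cup_center from where it was at the start of the episode above 0.03 m or angle between tea_cup_center's own z axis and vertical above 0.4 rad).
It fails at once if the small clear cup is shifted by more than 30 mm or tipped (distance of shot_cup_center from where it was at the start of the episode above 0.03 m or angle between shot_cup_center's own z axis and vertical above 0.4 rad).
It also fails if it takes over 122 s, if anything falls off the work surface, if the arm or the gripper's body presses on something with over 40 N, if the wrist force passes 120 N, or if a joint passes its speed limit or range.

## Working session

There is one attempt and no reset: what is moved stays moved. The work goes in short steps, Python scripts to look and compute and a shell command to move; the robot and the scene stay as the last step left them, time stands still between calls to the robot, and variables do not carry over. Pictures are saved under pics/ and viewed, at most 14 in all, crops included, and the job is handed in when it is done.

```bash
mkdir -p pics; cat > h.py <<'E'
from rig import *
import numpy as np, cv2
def snap(name,fn,crop=None,s=1):
    im=get_image(name)[:,:,::-1].copy()
    cv2.imwrite('pics/'+fn+'_raw.png',im)
    if crop: x0,y0,x1,y1=crop; im=im[y0:y1,x0:x1]
    if s!=1: im=cv2.resize(im,None,fx=s,fy=s,interpolation=cv2.INTER_CUBIC)
    cv2.imwrite('pics/'+fn+'.png',im)
def p2w(name,uv,z):
    c=calibration(name);K=np.array(c['intrinsics']);T=np.array(c['extrinsics'])
    n=cv2.undistortPoints(np.array([[uv]],float),K,np.array(c['D']))[0,0]
    d=T[:3,:3]@np.array([n[0],n[1],1]);o=T[:3,3]
    return (o+d*(z-o[2])/d[2])
def w2p(name,P):
    c=calibration(name);K=np.array(c['intrinsics']);T=np.linalg.inv(np.array(c['extrinsics']))
    return cv2.projectPoints(np.array(P,float).reshape(-1,1,3),cv2.Rodrigues(T[:3,:3])[0],T[:3,3],K,np.array(c['D']))[0].reshape(-1,2)
E
python3 - <<'E'
from h import *
snap('top','top0',s=1.42);snap('scene','sc0',s=1.42)
s=get_state();print(s)
for n in('top','scene'):print(np.round(np.array(calibration(n)['extrinsics']),3),calibration(n)['intrinsics'])
E
```

```text
{'t': 0.1, 'joints': array([ 1.17802119e+00,  8.74112264e-02,  1.75236853e-01,  1.65979585e+00,
       -5.35254002e-05,  1.57080782e+00]), 'qd': array([ 4.50693111e-04, -6.72754966e-04,  2.49106662e-03, -3.96107613e-04,
        1.93440227e-03, -2.63642228e-06]), 'tau': array([ 3.39805192e-04, -5.21558511e+01,  4.65655875e+01,  1.60470855e-02,
        8.79518240e-06,  5.09815294e-06]), 'ee_pos': array([0.2104615 , 0.50795253, 0.24966262]), 'eef_rot': array([-3.14041876e+00,  5.35388517e-05,  2.74880609e+00]), 'contact_force': array([-0.06096621,  0.07206036,  0.48309092]), 'wrist_torque': array([-0.01151991, -0.01606405, -0.00253938]), 'grip_force': 0.0, 'grip_width': 0.08523025259723264}
[[-2.00e-02 -9.92e-01  1.24e-01  4.18e-01]
 [-1.00e+00  2.00e-02 -1.00e-03  1.20e-02]
 [-2.00e-03 -1.24e-01 -9.92e-01  1.35e+00]
 [ 0.00e+00  0.00e+00  0.00e+00  1.00e+00]] [[522.81350195   0.         273.57048659]
 [  0.         522.81350195 214.3059468 ]
 [  0.           0.           1.        ]]
[[ 0.795 -0.367  0.483 -0.012]
 [-0.606 -0.457  0.651 -0.797]
 [-0.018 -0.81  -0.586  0.824]
 [ 0.     0.     0.     1.   ]] [[509.29568862   0.         277.38961992]
 [  0.         509.29568862 205.41270998]
 [  0.           0.           1.        ]]
```

View pics/top0.png

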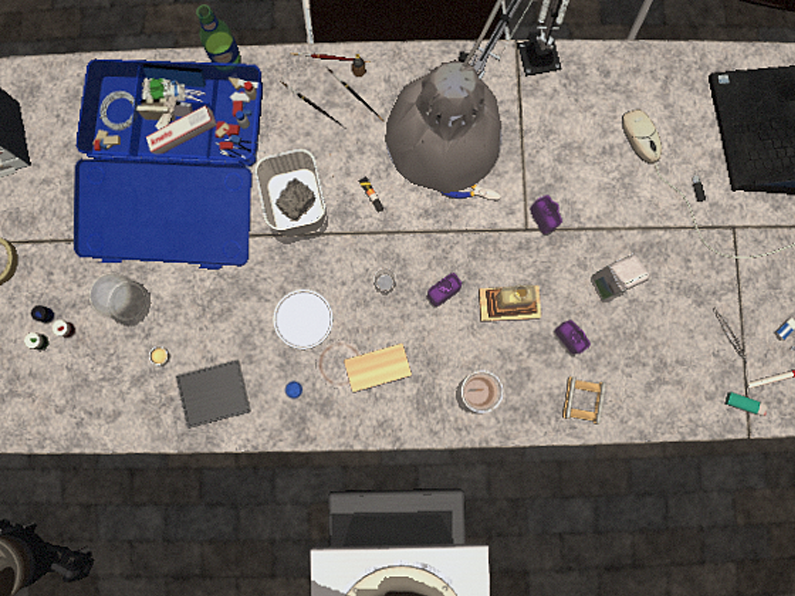

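View pics/sc0.png

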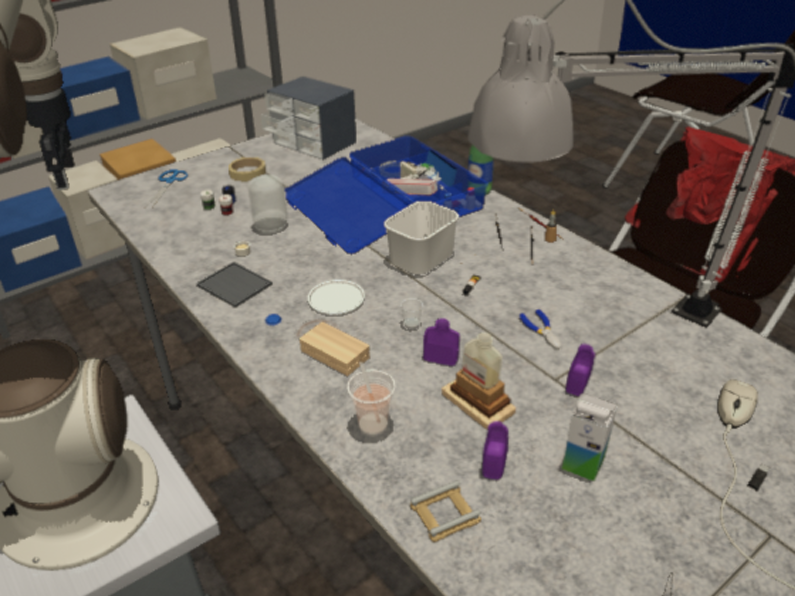

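The top view (zoomed ×1.42) shows the pile at (510,303). The purple look-alike bottles are at (445,289), (572,337) and (545,215). The dish is at (303,319), the tray at (213,393), the two boards at (378,367) and the rack at (583,400). The tea cup is at (481,391) and the shot cup at (385,282). My target is the cream bottle on the pile, at (482,362) in the scene view, and I'll check it in a close crop.

```bash
python3 - <<'E'
import cv2
im=cv2.imread('pics/top0_raw.png')
a=cv2.resize(im[185:305,300:440],None,fx=5.6,fy=5,interpolation=cv2.INTER_CUBIC) if 0 else cv2.resize(im[190:300,300:440],None,fx=5,fy=5,interpolation=cv2.INTER_CUBIC)
cv2.imwrite('pics/c1.png',a)
b=cv2.resize(im[190:310,110:300],None,fx=4,fy=4,interpolation=cv2.INTER_CUBIC);cv2.imwrite('pics/c2.png',b)
im=cv2.imread('pics/sc0_raw.png')
cv2.imwrite('pics/c3.png',cv2.resize(im[215:315,280:400],None,fx=6,fy=6,interpolation=cv2.INTER_CUBIC))
E
```

```text
(no output)
```

View pics/c1.png

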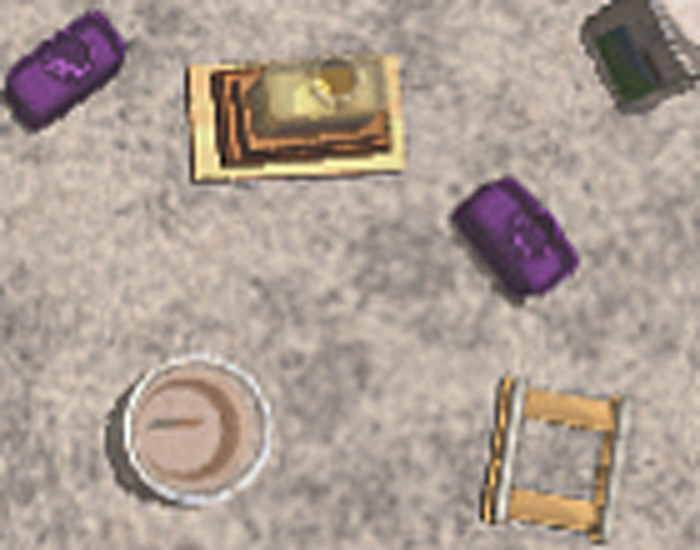

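View pics/c2.png

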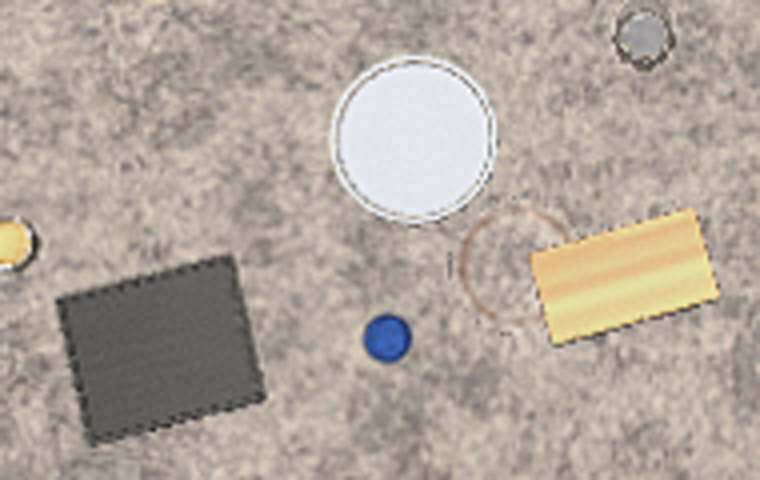

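View pics/c3.png

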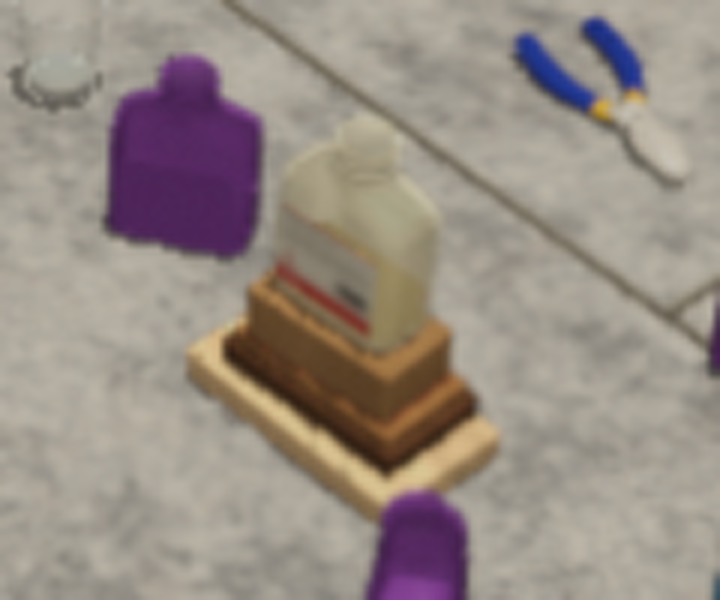

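The crop confirms the cream bottle with a label on the brown block, dark plinth and plywood board. Next I'll fit poses from the corners I read.

```bash
cat > fit.py <<'E'
from h import *
from scipy.optimize import least_squares
T=lambda p,o,s:(o[0]+p[0]/s-0.4,o[1]+p[1]/s-0.4)
c1=lambda *p:('top',T(p,(300,190),5)); c2=lambda *p:('top',T(p,(110,190),4)); c3=lambda *p:('scene',T(p,(280,215),6))
def fit(obs,g,name):
    # obs: list of (localx,localy,z,(cam,uv))
    def r(q):
        c,s=np.cos(q[2]),np.sin(q[2]);o=[]
        for x,y,z,(cam,uv) in obs:
            P=[q[0]+c*x-s*y,q[1]+s*x+c*y,z];o+=list(w2p(cam,P)[0]-uv)
        return o
    S=least_squares(r,g,loss='soft_l1');print(name,np.round(S.x,4),'rms',round(float(np.sqrt(np.mean(np.square(r(S.x))))),2));return S.x
E
python3 - <<'E'
from fit import *
# image up=+x, image left=+y
def rect(a,b,z,tl=None,tr=None,br=None,bl=None):
    o=[]
    for p,x,y in((tl,a/2,b/2),(tr,a/2,-b/2),(br,-a/2,-b/2),(bl,-a/2,b/2)):
        if p:o.append((x,y,z,p))
    return o
g=[.45,-.2,0]
ob=rect(.06,.11,.015,c1(190,66),c1(402,56),c1(404,168),c1(197,177)); 
oc=rect(.06,.11,.015,None,None,c3(385,497),c3(190,354))+rect(.06,.11,.015,tr=c3(498,437))
# scene image: left corner / front corner / right corner
fit(ob,g,'board top');fit(oc,g,'board sc: (front=BR?)');fit(ob+oc,g,'board')
fit(rect(.038,.071,.058,br=c3(388,374),bl=c3(250,290),tr=c3(450,330)),g,'block')
fit(rect(.031,.060,.058,br=c3(388,352),bl=c3(278,272),tr=c3(432,320)),g,'bottle')
fit(rect(.044,.080,.033,br=c3(388,440),tr=c3(476,398)),g,'plinth')
print('neck',p2w('top',c1(338,80)[1],.138),p2w('scene',c3(370,128)[1],.138))
fit(rect(.06,.11,.03,c2(531,255),c2(694,209),c2(718,295),c2(557,344)),[.35,.1,0],'pile_top')
fit(rect(.098,.118,.008,c2(57,300),c2(235,255),c2(266,398),c2(92,446)),[.3,.3,0],'tray')
print('dish',p2w('top',c2(413,140)[1],.008))
fit([(.038,.028,.02,c1(519,381)),(-.038,.028,.02,c1(505,518)),(.038,-.028,.02,c1(624,399)),(-.038,-.028,.02,c1(605,538))],[.28,-.3,0],'rack')
print('tea',p2w('top',c1(197,430)[1],.1),'shot',p2w('top',c2(643,36)[1],.045))
E
```

```text
board top [ 0.5843 -0.2109  0.0196] rms 0.42
board sc: (front=BR?) [ 0.5857 -0.21    0.0103] rms 1.12
board [ 0.5845 -0.2107  0.0186] rms 0.85
block [ 0.5857 -0.2106  0.1088] rms 0.87
bottle [ 0.5937 -0.2079  0.0125] rms 1.12
plinth [ 0.5915 -0.2148 -0.0775] rms 0.5
neck [ 0.58585563 -0.20968779  0.138     ] [ 0.59242186 -0.20826484  0.138     ]
pile_top [0.4714 0.0321 0.2664] rms 0.66
tray [0.43   0.3308 0.2371] rms 0.47
dish [0.56229655 0.16804813 0.008     ]
rack [ 0.4052 -0.3389 -0.1792] rms 0.87
tea [ 0.42416672 -0.14229314  0.1       ] shot [0.62146109 0.0179094  0.045     ]
```

```bash
python3 -m creep '[[0.029,-0.055,0,-0.09],[0.058,-0.11,0,-0.18],[0.087,-0.165,0,-0.27],[0.116,-0.22,0,-0.36],[0.145,-0.275,0,-0.45]]' 0 && python3 -m creep '[[0.029,-0.055,0,-0.09],[0.058,-0.11,0,-0.18],[0.087,-0.165,0,-0.27],[0.116,-0.22,0,-0.36],[0.145,-0.275,0,-0.45]]' && python3 -m creep '[[0.029,-0.055,0,-0.09],[0.058,-0.11,0,-0.18],[0.088,-0.167,0,-0.263],[0.088,-0.167,0,-0.263],[0.088,-0.167,0,-0.263]]'
```

```text
t: 0.72
ee_pos: [0.3559, 0.2313, 0.2501]
eef_rot: [3.142, 0.0, 2.296]
contact_force: [1.4, 0.3, 0.2]
grip_width: 0.0854
grip_force: 0.0
t: 1.35
ee_pos: [0.501, -0.044, 0.2501]
eef_rot: [3.142, -0.0, 1.846]
contact_force: [1.3, 1.9, 0.4]
grip_width: 0.0858
grip_force: 0.0
t: 1.98
ee_pos: [0.5883, -0.2089, 0.2496]
eef_rot: [-3.14, -0.001, 1.586]
contact_force: [-0.5, -0.1, 0.0]
grip_width: 0.0855
grip_force: 0.0
```

```bash
python3 -m creep '[[0,0,-0.045,0],[0,0,-0.09,0],[0,0,-0.13,0],[0,0,-0.155,0],[0,0,-0.155,0]]' && python3 - <<'E'
from h import *
snap('scene','s1',(260,150,420,270),5)
E
```

```text
t: 2.6
ee_pos: [0.5873, -0.2071, 0.0942]
eef_rot: [-3.139, -0.001, 1.588]
contact_force: [0.3, 0.3, 0.4]
grip_width: 0.0851
grip_force: 0.0
```

View pics/s1.png

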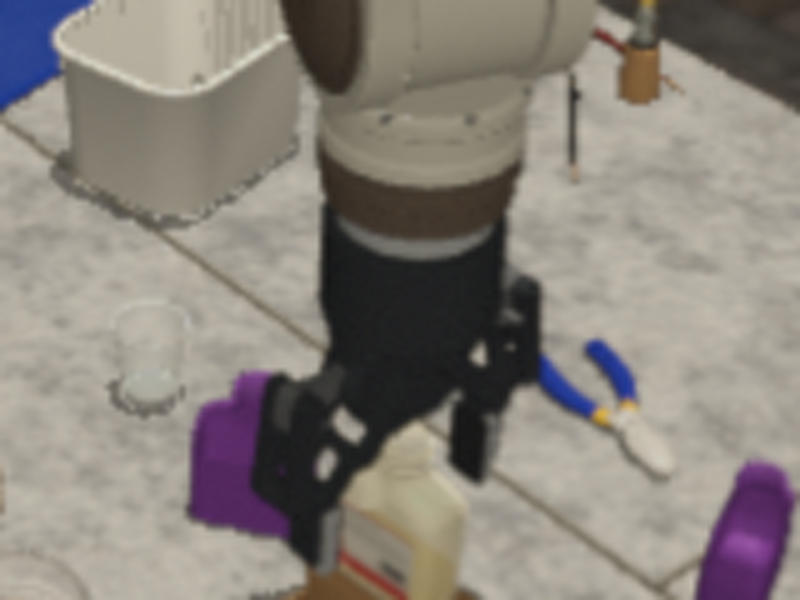

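The fingers straddle the cream bottle. In the crop they are at (330,540) and (475,450), with the neck at (410,455) between them. I'll close now.

```bash
python3 -m creep '[[0,0,0,0],[0,0,0,0],[0,0,0,0],[0,0,0,0],[0,0,0,0]]' 0.7 25 ; python3 -m creep '[[0,0,0,0],[0,0,0.002,0],[0,0,0.006,0],[0,0,0.012,0],[0,0,0.02,0]]' 0.75
```

```text
t: 3.28
ee_pos: [0.5888, -0.209, 0.0961]
eef_rot: [3.141, 0.0, 1.586]
contact_force: [-0.8, 1.0, 5.7]
grip_width: 0.0298
grip_force: 29.9
t: 3.9
ee_pos: [0.5884, -0.2089, 0.1156]
eef_rot: [-3.141, -0.0, 1.586]
contact_force: [0.4, 0.0, -0.6]
grip_width: 0.0302
grip_force: 29.0
```

```bash
python3 -m creep '[[0,0,0.025,0],[0,0.005,0.05,0],[-0.002,0.03,0.05,0],[-0.005,0.07,0.05,0],[-0.009,0.12,0.05,0]]' && python3 -m creep '[[-0.004,0.055,0,0],[-0.008,0.11,0,0],[-0.012,0.165,0,0],[-0.015,0.215,0,0],[-0.017,0.247,0,0]]' && python3 -m creep '[[0,0.01,-0.02,0],[0,0.01,-0.065,0],[0,0.01,-0.1,0],[0,0.01,-0.115,0],[0,0.01,-0.115,0]]' && python3 - <<'E'
from h import *
snap('top','s2',(130,180,290,300),5)
snap('scene','s3',(160,120,320,240),5)
a=cv2.imread('pics/s2.png');b=cv2.imread('pics/s3.png')
cv2.imwrite('pics/s23.png',cv2.resize(np.hstack([a,b]),(800,300)))
E
```

```text
t: 4.53
ee_pos: [0.5788, -0.0871, 0.1642]
eef_rot: [-3.141, -0.0, 1.585]
contact_force: [-0.3, 0.0, -0.5]
grip_width: 0.0305
grip_force: 29.0
t: 5.15
ee_pos: [0.561, 0.1613, 0.1643]
eef_rot: [-3.14, -0.0, 1.588]
contact_force: [0.3, -0.3, -1.6]
grip_width: 0.03
grip_force: 29.0
t: 5.78
ee_pos: [0.5616, 0.1684, 0.0495]
eef_rot: [-3.14, 0.0, 1.586]
contact_force: [0.3, -0.3, -1.5]
grip_width: 0.0301
grip_force: 28.9
```

View pics/s3.png

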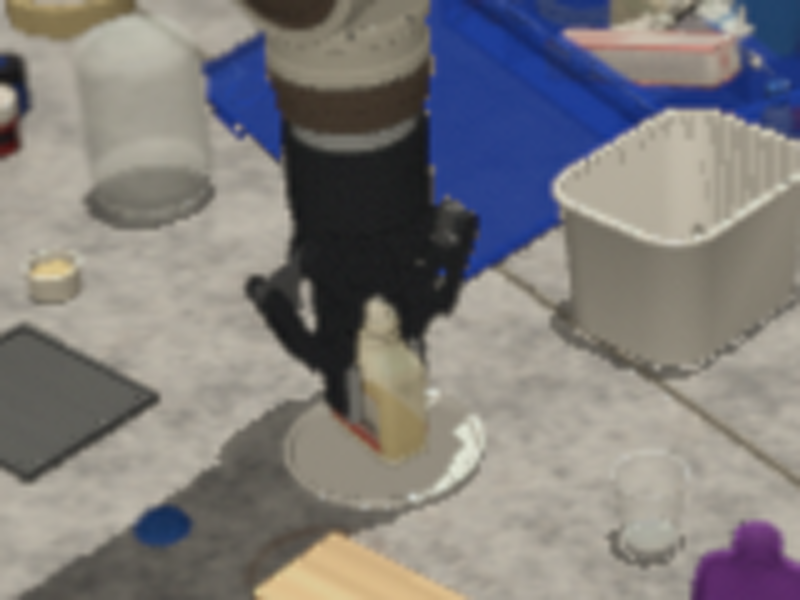

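The bottle hangs upright over the dish. The near base corner is at about crop (395,460), and the dish spans (285–487, 385–508).

```bash
python3 - <<'E'
from h import *
for z in(.008,.0115,.015):
  print(z,[p2w('scene',(160+u/5-.4,120+v/5-.4),z)[:2].round(4) for u,v in((390,460),(427,450),(338,412))])
print('dish',p2w('scene',(160+386/5,120+446/5),.008))
E
```

```text
0.008 [array([0.5598, 0.1532]), array([0.5805, 0.1482]), array([0.562 , 0.2085])]
0.0115 [array([0.5573, 0.1491]), array([0.578 , 0.1441]), array([0.5596, 0.2042])]
0.015 [array([0.5549, 0.145 ]), array([0.5755, 0.1401]), array([0.5571, 0.1999])]
dish [0.56500956 0.16297858 0.008     ]
```

```bash
python3 -m creep '[[0,0,-0.003,0],[0,0,-0.005,0],[0,0,-0.0065,0],[0,0,-0.0075,0],[0,0,-0.0075,0]]'
```

```text
t: 6.5
ee_pos: [0.5625, 0.1681, 0.0427]
eef_rot: [-3.141, 0.0, 1.586]
contact_force: [-0.0, 0.0, -0.7]
grip_width: 0.0301
grip_force: 28.9
```

```bash
python3 -m creep '[[0,-0.003,0,0],[0,-0.005,-0.001,0],[0,-0.005,-0.002,0],[0,-0.005,-0.003,0],[0,-0.005,-0.003,0]]'
```

```text
t: 7.12
ee_pos: [0.5628, 0.1631, 0.042]
eef_rot: [3.14, -0.001, 1.586]
contact_force: [-6.7, -0.6, 15.1]
grip_width: 0.0302
grip_force: 31.8
```

```bash
python3 -m creep '[[0,0,0.002,0],[0,0,0.002,0],[0,0,0.002,0],[0,0,0.002,0]]' && python3 -m creep '[[0,0,0.001,0],[0,0,0.001,0],[0,0,0.001,0],[0,0,0.001,0],[0,0,0.001,0]]' 0.3 && python3 -m creep '[[0,0,0,0],[0,0,0.02,0],[0,0,0.07,0],[0,-0.01,0.13,0],[0,-0.02,0.17,0]]' 0 && python3 - <<'E'
from h import *
snap('scene','s4',(160,120,400,300),3.3)
E
```

```text
t: 7.62
ee_pos: [0.5627, 0.1631, 0.042]
eef_rot: [3.141, 0.0, 1.586]
contact_force: [-0.9, -0.7, 4.7]
grip_width: 0.0305
grip_force: 29.8
t: 8.25
ee_pos: [0.5625, 0.1631, 0.0427]
eef_rot: [-3.142, 0.0, 1.586]
contact_force: [0.5, 0.2, -0.1]
grip_width: 0.0596
grip_force: 0.0
t: 8.88
ee_pos: [0.5628, 0.143, 0.2159]
eef_rot: [3.139, -0.001, 1.586]
contact_force: [0.4, -0.3, 0.1]
grip_width: 0.0853
grip_force: 0.0
```

View pics/s4.png

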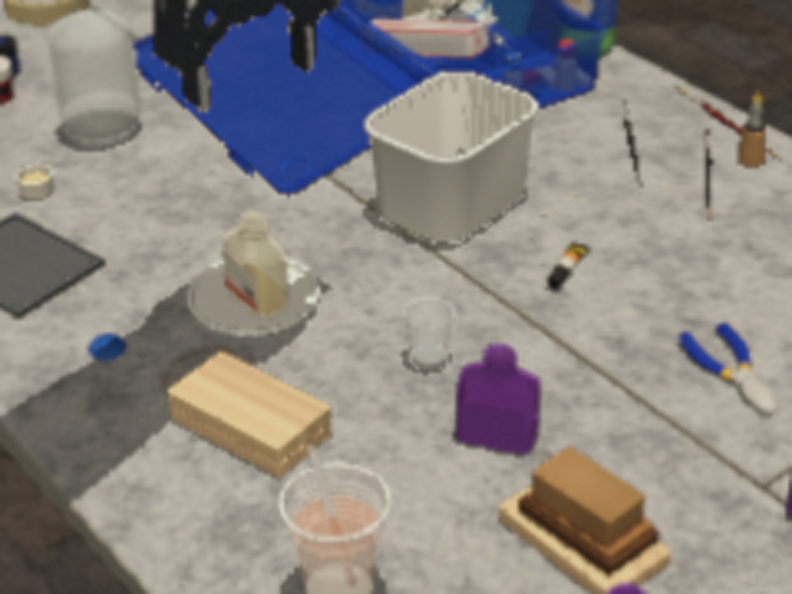

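The bottle stands upright mid-dish: its base is around (257,296) and the dish centre is about (257,293). The pile is now bare, with the block top at about (588,485). I'll take an enlarged crop to get the block and plinth poses.

```bash
python3 - <<'E'
from h import *
snap('top','t5')
a=cv2.imread('pics/t5_raw.png')[192:236,330:390];b=cv2.imread('pics/s4_raw.png')[245:305,305:375]
a=cv2.resize(a,None,fx=6.6,fy=6.6,interpolation=cv2.INTER_CUBIC);b=cv2.resize(b,None,fx=5.7,fy=5.7,interpolation=cv2.INTER_CUBIC)
h=max(a.shape[0],b.shape[0]);pad=lambda i:cv2.copyMakeBorder(i,0,h-i.shape[0],0,0,cv2.BORDER_CONSTANT)
o=np.hstack([pad(a),pad(b)]);print(a.shape,b.shape,o.shape);cv2.imwrite('pics/pile.png',o)
E
```

```text
(290, 396, 3) (342, 399, 3) (342, 795, 3)
```

View pics/pile.png

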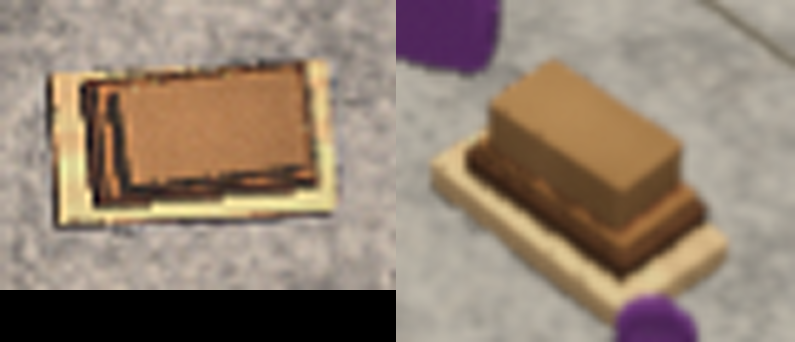

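```bash
python3 - <<'E'
from fit import *
a=lambda *p:('top',T(p,(330,192),6.6)); b=lambda u,v:('scene',T((u-396,v),(305,245),5.7))
R=lambda A,B,z,d:[({'l':-1,'r':-1,'b':1,'k':1}[k]*0 or x*A/2,y*B/2,z,p) for k,(x,y,p) in d.items()]
g=[.585,-.21,0]
t=[(1,1,a(120,77)),(1,-1,a(305,65)),(-1,-1,a(315,172)),(-1,1,a(130,187))]
s=[(-1,1,b(491,103)),(1,1,b(553,60)),(1,-1,b(682,145)),(-1,-1,b(623,192))]
M=lambda A,B,z,L:[(x*A/2,y*B/2,z,p) for x,y,p in L]
fit(M(.038,.071,.058,t),g,'blk top');fit(M(.038,.071,.058,s),g,'blk sc');fit(M(.038,.071,.058,s+t),g,'blk')
s=[(-1,-1,b(620,278)),(1,-1,b(706,224)),(-1,1,b(468,168))]
fit(M(.05,.088,.015,s),g,'plinth sc')
t=[(1,1,a(82,83)),(-1,1,a(98,205))]
fit(M(.05,.088,.027,t),g,'plinth top')
t=[(1,1,a(50,75)),(1,-1,a(325,62)),(-1,-1,a(333,208)),(-1,1,a(60,222))]
fit(M(.06,.11,.015,t),g,'board')
E
```

```text
blk top [ 0.5846 -0.2121  0.0534] rms 0.51
blk sc [ 0.5851 -0.2125  0.088 ] rms 0.57
blk [ 0.5849 -0.2123  0.072 ] rms 0.57
plinth sc [ 0.5907 -0.209   0.0397] rms 0.66
plinth top [ 0.5864 -0.2113  0.0924] rms 0.28
board [ 0.5839 -0.2094  0.0277] rms 0.42
```

```bash
python3 -m creep '[[0.003,-0.05,0,0],[0.006,-0.11,0,0.01],[0.01,-0.17,0,0.02],[0.014,-0.23,0,0.03],[0.017,-0.29,0,0.04]]' && python3 -m creep '[[0.003,-0.045,-0.02,0.01],[0.005,-0.065,-0.06,0.015],[0.005,-0.065,-0.11,0.015],[0.005,-0.065,-0.15,0.015],[0.005,-0.065,-0.1625,0.015]]' && python3 -m creep '[[0,0,0,0],[0,0,0,0],[0,0,0,0],[0,0,0,0],[0,0,0,0]]' 0.65 30 && python3 -m creep '[[0,0,0.001,0],[0,0,0.003,0],[0,0,0.01,0],[0,0,0.03,0],[0,0.01,0.06,0]]' 0.7
```

```text
t: 9.6
ee_pos: [0.5793, -0.1487, 0.212]
eef_rot: [-3.141, -0.0, 1.626]
contact_force: [0.8, 0.7, -0.1]
grip_width: 0.0852
grip_force: 0.0
t: 10.22
ee_pos: [0.5828, -0.2112, 0.0468]
eef_rot: [-3.137, -0.002, 1.641]
contact_force: [0.7, 0.5, 1.0]
grip_width: 0.0853
grip_force: 0.0
t: 10.85
ee_pos: [0.5856, -0.2122, 0.0524]
eef_rot: [3.138, 0.001, 1.641]
contact_force: [0.2, -0.1, 5.4]
grip_width: 0.0376
grip_force: 30.9
t: 11.48
ee_pos: [0.5841, -0.2021, 0.1113]
eef_rot: [-3.141, -0.0, 1.64]
contact_force: [0.2, -0.9, -0.5]
grip_width: 0.0375
grip_force: 30.0
```

```bash
python3 -m creep '[[-0.005,0.02,0.03,0],[-0.02,0.07,0.05,0.02],[-0.035,0.125,0.05,0.05],[-0.052,0.18,0.05,0.07],[-0.068,0.235,0.05,0.09]]' && python3 -m creep '[[-0.017,0.055,0,0.02],[-0.034,0.11,0,0.04],[-0.051,0.165,0,0.06],[-0.067,0.22,0,0.078],[-0.085,0.28,0,0.078]]' && python3 -m creep '[[-0.001,0.018,-0.03,0],[-0.001,0.018,-0.07,0],[-0.001,0.018,-0.105,0],[-0.001,0.018,-0.125,0],[-0.001,0.018,-0.125,0]]'; python3 - <<'E'
from h import *
print(get_state()['ee_pos'].round(4))
E
```

```text
t: 12.1
ee_pos: [0.516, 0.0347, 0.162]
eef_rot: [3.14, 0.0, 1.731]
contact_force: [1.1, -0.6, -1.1]
grip_width: 0.0374
grip_force: 30.0
t: 12.72
ee_pos: [0.431, 0.3147, 0.1622]
eef_rot: [3.14, -0.001, 1.809]
contact_force: [1.4, 1.1, -0.2]
grip_width: 0.0374
grip_force: 30.1
t: 13.35
ee_pos: [0.4301, 0.3306, 0.0351]
eef_rot: [-3.14, 0.001, 1.809]
contact_force: [0.1, -0.2, 0.6]
grip_width: 0.0371
grip_force: 30.1
[0.4301 0.3306 0.0351]
```

```bash
python3 -m creep '[[0,0,-0.004,0],[0,0,-0.008,0],[0,0,-0.011,0],[0,0,-0.0125,0],[0,0,-0.0125,0]]'
```

```text
t: 13.98
ee_pos: [0.4307, 0.331, 0.0234]
eef_rot: [3.141, -0.0, 1.809]
contact_force: [-1.5, -0.3, 4.4]
grip_width: 0.0374
grip_force: 30.6
```

```bash
python3 -m creep '[[0,0,0,0],[0,0,0.001,0],[0,0,0.002,0],[0,0,0.003,0],[0,0,0.004,0]]' 0.3 && python3 -m creep '[[0,0,0.02,0],[0,0,0.07,0],[0,0,0.13,0],[0.01,-0.03,0.17,-0.05],[0.03,-0.08,0.17,-0.1]]' 0 && python3 - <<'E'
from h import *
snap('scene','s6')
im=cv2.imread('pics/s6_raw.png')
b=cv2.resize(im[240:310,305:385],None,fx=5,fy=5,interpolation=cv2.INTER_CUBIC)
a=cv2.resize(im[170:240,130:210],None,fx=5,fy=5,interpolation=cv2.INTER_CUBIC)
cv2.imwrite('pics/s6.png',np.hstack([a,b]))
E
```

```text
t: 14.6
ee_pos: [0.4306, 0.331, 0.0269]
eef_rot: [-3.142, 0.0, 1.809]
contact_force: [-0.6, -0.0, 0.2]
grip_width: 0.0597
grip_force: 0.0
t: 15.22
ee_pos: [0.4617, 0.2517, 0.2006]
eef_rot: [3.136, -0.002, 1.71]
contact_force: [0.7, 0.6, -1.3]
grip_width: 0.0856
grip_force: 0.0
```

View pics/s6.png

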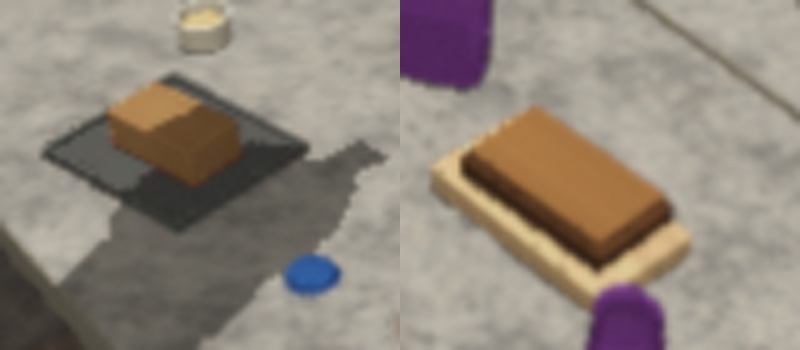

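The block lies centred along the tray: block at (175,133), tray at (175,150), seen obliquely. The plinth's top corners are at (470,150), (535,105), (668,200) and (603,243).

```bash
python3 - <<'E'
from fit import *
b=lambda u,v:('scene',T((u-400,v),(305,240),5))
M=lambda A,B,z,L:[(x*A/2,y*B/2,z,p) for x,y,p in L]
g=[.585,-.21,0]
o=M(.044,.08,.033,[(-1,1,b(470,150)),(1,1,b(535,105)),(1,-1,b(668,200)),(-1,-1,b(603,243))])
o2=M(.05,.088,.015,[(-1,-1,b(600,271)),(-1,1,b(463,174))])
fit(o,g,'up');fit(o+o2,g,'both')
bd=M(.06,.11,.015,[(-1,1,b(432,165)),(1,-1,b(690,232)),(-1,-1,b(600,290))]);fit(bd,g,'board')
E
```

```text
up [ 0.5872 -0.2127  0.0759] rms 0.41
both [ 0.5884 -0.212   0.0682] rms 0.71
board [ 0.5878 -0.2079  0.0353] rms 0.66
```

```bash
python3 -m creep '[[0.014,-0.055,0,-0.02],[0.029,-0.11,0,-0.04],[0.044,-0.165,0,-0.06],[0.06,-0.22,0,-0.079],[0.075,-0.275,0,-0.079]]' && python3 -m creep '[[0.015,-0.055,0,0],[0.03,-0.11,0,0],[0.044,-0.16,0,0],[0.0505,-0.1885,0,0],[0.0505,-0.1885,-0.03,0]]' && python3 -m creep '[[0,0,-0.03,0],[0,0,-0.06,0],[0,0,-0.08,0],[0,0,-0.08,0],[0,0,-0.08,0]]'; python3 - <<'E'
from h import *
print(get_state()['ee_pos'].round(4))
E
```

```text
t: 15.9
ee_pos: [0.5358, -0.0259, 0.1969]
eef_rot: [3.141, -0.0, 1.629]
contact_force: [0.6, 0.4, 0.7]
grip_width: 0.0856
grip_force: 0.0
t: 16.52
ee_pos: [0.5871, -0.2152, 0.1679]
eef_rot: [3.139, 0.002, 1.627]
contact_force: [0.2, -0.4, 0.1]
grip_width: 0.0853
grip_force: 0.0
t: 17.15
ee_pos: [0.5864, -0.2127, 0.0878]
eef_rot: [3.141, 0.0, 1.63]
contact_force: [0.1, 0.2, 1.1]
grip_width: 0.0854
grip_force: 0.0
[ 0.5864 -0.2127  0.0878]
```

```bash
python3 -m creep '[[0,0,-0.02,0],[0,0,-0.04,0],[0,0,-0.05,0],[0,0,-0.055,0],[0,0,-0.055,0]]' && python3 -m creep '[[0,0,0,0],[0,0,0,0],[0,0,0,0],[0,0,0,0]]' 0.55 35 && python3 -m creep '[[0,0,0.001,0],[0,0,0.003,0],[0,0,0.01,0],[0,0,0.03,0],[0,0,0.06,0]]' 0.6
```

```text
t: 17.77
ee_pos: [0.586, -0.2125, 0.0315]
eef_rot: [-3.141, -0.0, 1.63]
contact_force: [0.0, -0.2, 0.4]
grip_width: 0.0849
grip_force: 0.0
t: 18.27
ee_pos: [0.5865, -0.2127, 0.0325]
eef_rot: [3.14, 0.001, 1.63]
contact_force: [0.3, 0.1, 5.1]
grip_width: 0.0491
grip_force: 37.1
t: 18.9
ee_pos: [0.5858, -0.2124, 0.0929]
eef_rot: [-3.141, -0.0, 1.63]
contact_force: [0.3, 0.5, -0.5]
grip_width: 0.0496
grip_force: 36.5
```

```bash
python3 -m creep '[[0,0,0.03,0],[-0.01,-0.007,0.05,-0.02],[-0.05,-0.035,0.05,-0.07],[-0.09,-0.063,0.05,-0.12],[-0.13,-0.091,0.05,-0.17]]' && python3 -m creep '[[-0.04,-0.028,0,-0.05],[-0.0507,-0.0355,0,-0.05],[-0.0507,-0.0355,-0.04,-0.05],[-0.0507,-0.0355,-0.08,-0.05],[-0.0507,-0.0355,-0.085,-0.05]]' && python3 -m creep '[[0,0,0,0],[0,0,0,0]]' && python3 - <<'E'
from h import *
snap('scene','s7',(270,290,370,400),5)
snap('top','s8',(380,250,450,310),6)
a=cv2.imread('pics/s7.png');b=cv2.imread('pics/s8.png')
b=cv2.resize(b,(300,257));b=cv2.copyMakeBorder(b,0,a.shape[0]-257,0,0,cv2.BORDER_CONSTANT)
cv2.imwrite('pics/s78.png',np.hstack([a,b]))
E
```

```text
t: 19.52
ee_pos: [0.4542, -0.3044, 0.1424]
eef_rot: [3.141, 0.0, 1.457]
contact_force: [0.6, -0.9, -0.3]
grip_width: 0.0489
grip_force: 36.5
t: 20.15
ee_pos: [0.4041, -0.3378, 0.0546]
eef_rot: [-3.138, -0.002, 1.41]
contact_force: [0.0, 0.1, -0.6]
grip_width: 0.0489
grip_force: 36.5
t: 20.4
ee_pos: [0.4063, -0.3396, 0.0588]
eef_rot: [3.139, 0.001, 1.41]
contact_force: [0.1, 0.8, -0.3]
grip_width: 0.0491
grip_force: 36.5
```

View pics/s78.png

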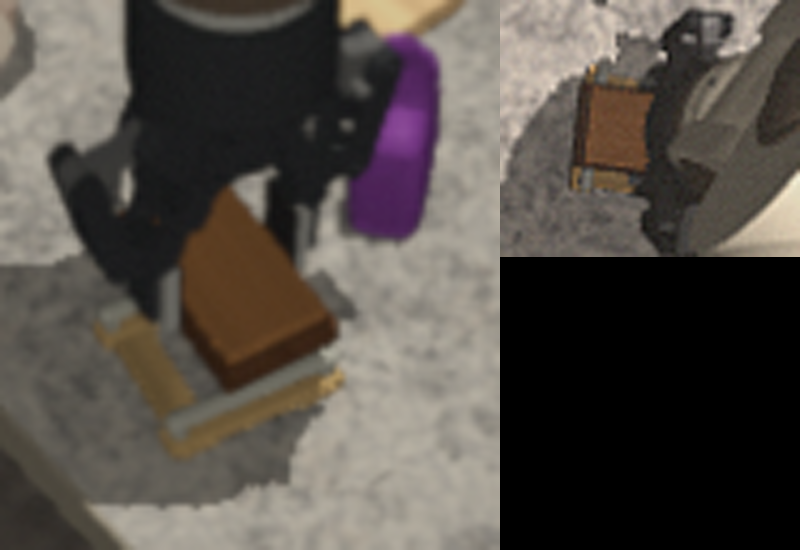

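The plinth hangs level above the rack, with its near edge at (230,388)–(338,335) and the near rail at (172,420)–(325,363). I'll check their relative angle.

```bash
python3 - <<'E'
from h import *
f=lambda u,v,z:p2w('scene',(270+u/5-.4,290+v/5-.4),z)[:2]
for n,p,q,z in(('rail',(172,418),(325,363),.02),('pl low',(230,388),(338,338),.041),('pl up',(232,362),(335,320),.059)):
    a,b=f(*p,z),f(*q,z);d=b-a;print(n,a.round(4),b.round(4),np.arctan2(d[1],d[0]).round(3),np.linalg.norm(d).round(3))
a=f(232,362,.059);print('plinth up-front corner',a)
E
```

```text
rail [ 0.3659 -0.3602] [ 0.4274 -0.3772] -0.269 0.064
pl low [ 0.3812 -0.3747] [ 0.4274 -0.3827] -0.172 0.047
pl up [ 0.3801 -0.3762] [ 0.422  -0.3856] -0.219 0.043
plinth up-front corner [ 0.38011888 -0.37623116]
```

```bash
python3 -m creep '[[0,-0.001,-0.006,-0.02],[0,-0.001,-0.012,-0.04],[0,-0.001,-0.017,-0.04],[0,-0.001,-0.019,-0.04],[0,-0.001,-0.019,-0.04]]'
```

```text
t: 21.12
ee_pos: [0.4053, -0.34, 0.0377]
eef_rot: [-3.141, -0.0, 1.37]
contact_force: [0.0, 0.6, -0.8]
grip_width: 0.0491
grip_force: 36.6
```

```bash
python3 -m creep '[[0,0,-0.001,0],[0,0,-0.0015,0],[0,0,-0.002,0],[0,0,-0.002,0]]'
```

```text
t: 21.62
ee_pos: [0.4055, -0.3401, 0.0374]
eef_rot: [3.141, 0.0, 1.37]
contact_force: [-4.8, 5.4, 14.8]
grip_width: 0.0492
grip_force: 38.1
```

```bash
python3 -m creep '[[0,0,0.0012,0],[0,0,0.0012,0],[0,0,0.0012,0]]' && python3 -m creep '[[0,0,0,0],[0,0,0,0],[0,0,0.001,0],[0,0,0.002,0],[0,0,0.003,0]]' 0.15 && python3 -m creep '[[0,0,0.02,0],[0,0,0.06,0],[0,0,0.11,0],[0,0.04,0.14,0.05],[0.01,0.1,0.14,0.1]]' 0 && python3 - <<'E'
from h import *
snap('scene','s9')
im=cv2.imread('pics/s9_raw.png')
b=cv2.resize(im[240:310,305:385],None,fx=5,fy=5,interpolation=cv2.INTER_CUBIC)
a=cv2.resize(im[320:390,270:350],None,fx=5,fy=5,interpolation=cv2.INTER_CUBIC)
cv2.imwrite('pics/s9.png',np.hstack([a,b]))
E
```

```text
t: 22.0
ee_pos: [0.4056, -0.3402, 0.0375]
eef_rot: [3.141, 0.0, 1.37]
contact_force: [-2.0, 2.1, 6.5]
grip_width: 0.0495
grip_force: 37.3
t: 22.62
ee_pos: [0.4054, -0.34, 0.0401]
eef_rot: [3.142, 0.0, 1.37]
contact_force: [-1.2, 0.4, -0.2]
grip_width: 0.0727
grip_force: 0.0
t: 23.25
ee_pos: [0.4161, -0.2403, 0.1827]
eef_rot: [3.137, 0.002, 1.469]
contact_force: [1.3, -0.2, -0.3]
grip_width: 0.0852
grip_force: 0.0
```

View pics/s9.png

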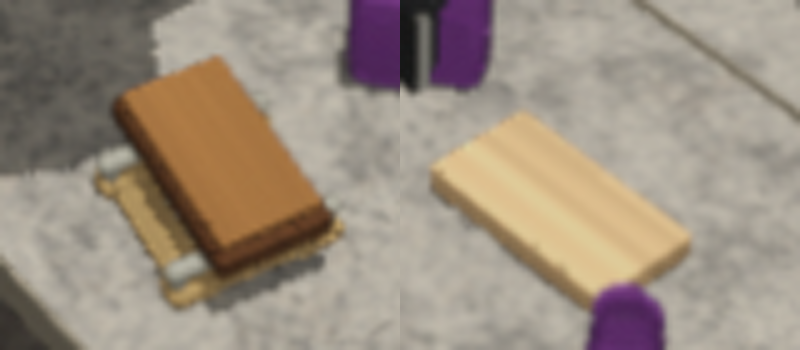

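The plinth lies across both rails, with its top at (225,155) on the left half. The board is clear, with corners at (432,168), (525,112) and (690,240). I'll fit both.

```bash
python3 - <<'E'
from fit import *
b=lambda u,v:('scene',T((u-400,v),(305,240),5)); a=lambda u,v:('scene',T((u,v),(270,320),5))
M=lambda A,B,z,L:[(x*A/2,y*B/2,z,p) for x,y,p in L]
fit(M(.06,.11,.015,[(-1,1,b(432,168)),(1,1,b(525,112)),(1,-1,b(690,240)),(-1,-1,b(598,294))]),[.585,-.21,0],'board')
fit(M(.044,.08,.038,[(-1,1,a(122,98)),(1,1,a(215,57)),(1,-1,a(328,205)),(-1,-1,a(222,250))]),[.405,-.34,-.2],'plinth')
E
```

```text
board [ 0.5851 -0.2108  0.0177] rms 0.69
plinth [ 0.4061 -0.3403 -0.1811] rms 0.34
```

```bash
python3 -m creep '[[0.05,0.008,0,0.04],[0.1,0.017,0,0.08],[0.15,0.026,0,0.11],[0.169,0.03,0,0.124],[0.169,0.03,0,0.124]]' && python3 -m creep '[[0,0,-0.04,0],[0,0,-0.08,0],[0,0,-0.11,0],[0,0,-0.11,0],[0,0,-0.11,0]]'; python3 - <<'E'
from h import *
print(get_state()['ee_pos'].round(4))
E
```

```text
t: 23.92
ee_pos: [0.5851, -0.2095, 0.179]
eef_rot: [-3.14, -0.0, 1.595]
contact_force: [-0.1, 0.5, 0.5]
grip_width: 0.0852
grip_force: 0.0
t: 24.55
ee_pos: [0.5844, -0.2105, 0.0718]
eef_rot: [3.14, 0.001, 1.593]
contact_force: [-0.4, 0.2, 0.9]
grip_width: 0.0856
grip_force: 0.0
[ 0.5844 -0.2105  0.0718]
```

```bash
python3 -m creep '[[0,0,-0.025,0],[0,0,-0.045,0],[0,0,-0.054,0],[0,0,-0.054,0],[0,0,-0.054,0]]' && python3 -m creep '[[0,0,0,0],[0,0,0,0],[0,0,0,0],[0,0,0,0]]' 0.42 35 && python3 -m creep '[[0,0,0.001,0],[0,0,0.003,0],[0,0,0.01,0],[0,0,0.03,0],[0,0,0.06,0]]' 0.48
```

```text
t: 25.18
ee_pos: [0.5848, -0.2102, 0.0168]
eef_rot: [3.141, 0.0, 1.594]
contact_force: [-1.1, -0.5, -0.8]
grip_width: 0.0854
grip_force: 0.0
t: 25.68
ee_pos: [0.5848, -0.2102, 0.0168]
eef_rot: [3.14, 0.0, 1.594]
contact_force: [-0.4, -0.4, 6.0]
grip_width: 0.0588
grip_force: 38.8
t: 26.3
ee_pos: [0.5841, -0.2099, 0.0772]
eef_rot: [-3.141, -0.0, 1.594]
contact_force: [0.9, -0.4, -0.7]
grip_width: 0.0589
grip_force: 38.1
```

```bash
python3 - <<'E'
from fit import *
im=cv2.imread('pics/sc0_raw.png')
cv2.imwrite('pics/pt.png',cv2.resize(im[220:270,205:270],None,fx=9,fy=9,interpolation=cv2.INTER_CUBIC))
E
```

```text
(no output)
```

View pics/pt.png

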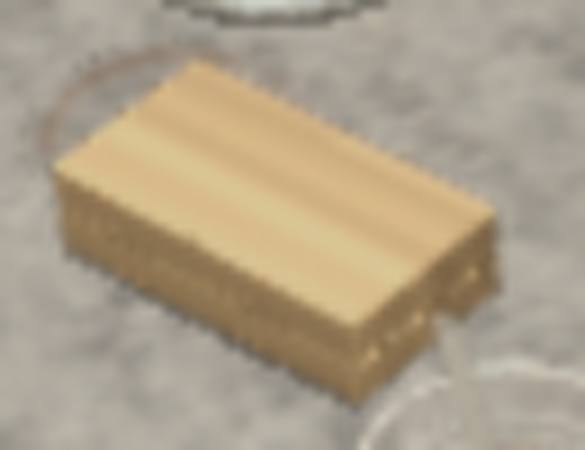

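```bash
python3 -m creep '[[0,0.01,0.03,0.01],[-0.01,0.04,0.06,0.04],[-0.03,0.085,0.06,0.08],[-0.05,0.13,0.06,0.13],[-0.07,0.175,0.06,0.18]]' && python3 -m creep '[[-0.02,0.03,0,0.03],[-0.04,0.06,-0.01,0.063],[-0.042,0.067,-0.02,0.063],[-0.042,0.067,-0.03,0.063],[-0.042,0.067,-0.03,0.063]]' && python3 -m creep '[[0,0,0,0],[0,0,0,0]]'
```

```text
t: 26.92
ee_pos: [0.5139, -0.0338, 0.1377]
eef_rot: [3.14, 0.0, 1.775]
contact_force: [0.2, 0.6, -0.4]
grip_width: 0.0591
grip_force: 38.1
t: 27.55
ee_pos: [0.4724, 0.0313, 0.1054]
eef_rot: [-3.141, -0.0, 1.836]
contact_force: [-0.0, -0.2, -0.9]
grip_width: 0.0592
grip_force: 38.1
t: 27.8
ee_pos: [0.4727, 0.0315, 0.1062]
eef_rot: [3.141, 0.0, 1.836]
contact_force: [0.9, -0.5, -0.4]
grip_width: 0.0589
grip_force: 38.1
```

The two boards' top corners in this crop are at (55,168), (197,60), (495,213) and (355,325).

```bash
python3 - <<'E'
from fit import *
b=lambda u,v:('scene',T((u,v),(205,220),9)); c2=lambda *p:('top',T(p,(110,190),4))
M=lambda A,B,z,L:[(x*A/2,y*B/2,z,p) for x,y,p in L]
o=M(.06,.11,.03,[(-1,1,b(55,168)),(1,1,b(197,60)),(1,-1,b(495,213)),(-1,-1,b(355,325))])
t=M(.06,.11,.03,[(1,1,c2(531,255)),(1,-1,c2(694,209)),(-1,-1,c2(718,295)),(-1,1,c2(557,344))])
fit(o,[.47,.03,.2],'sc');fit(o+t,[.47,.03,.2],'both')
E
```

```text
sc [0.4733 0.0327 0.2571] rms 0.36
both [0.4723 0.0322 0.2625] rms 0.59
```

```bash
python3 -m creep '[[0,0.001,-0.025,-0.004],[0,0.001,-0.045,-0.004],[0,0.001,-0.053,-0.004],[0,0.001,-0.056,-0.004],[0,0.001,-0.056,-0.004]]' && python3 -m creep '[[0,0,-0.001,0],[0,0,-0.002,0],[0,0,-0.003,0],[0,0,-0.003,0]]'
```

```text
t: 28.42
ee_pos: [0.4727, 0.0329, 0.0505]
eef_rot: [3.141, 0.0, 1.833]
contact_force: [0.1, -0.9, -1.0]
grip_width: 0.0589
grip_force: 38.1
t: 28.92
ee_pos: [0.4723, 0.033, 0.0469]
eef_rot: [-3.141, 0.0, 1.833]
contact_force: [0.0, 0.1, -1.0]
grip_width: 0.0593
grip_force: 38.1
```

```bash
python3 -m creep '[[0,0,-0.0005,0],[0,0,-0.001,0],[0,0,-0.0015,0],[0,0,-0.0015,0]]'
```

```text
t: 29.42
ee_pos: [0.4724, 0.033, 0.0467]
eef_rot: [3.141, 0.0, 1.833]
contact_force: [-5.5, -0.2, 12.2]
grip_width: 0.0589
grip_force: 39.5
```

```bash
python3 -m creep '[[0,0,0.001,0],[0,0,0.001,0],[0,0,0.001,0]]' && python3 -m creep '[[0,0,0,0],[0,0,0,0],[0,0,0.001,0],[0,0,0.002,0],[0,0,0.003,0]]' 0 && python3 -m creep '[[0,0,0.02,0],[0,0,0.06,0],[0,0,0.11,0],[-0.03,0.0,0.16,0],[-0.07,0,0.2,0]]' && python3 -m creep '[[-0.03,0,0,0],[-0.05,0,0,0],[-0.05,0,0,0],[-0.05,0,0,0]]' && python3 - <<'E'
from h import *
snap('scene','s10',(120,110,400,400),2)
print(get_state()['ee_pos'])
E
```

```text
t: 29.8
ee_pos: [0.4725, 0.033, 0.0467]
eef_rot: [3.141, 0.0, 1.833]
contact_force: [-1.2, 0.2, 4.2]
grip_width: 0.0593
grip_force: 38.8
t: 30.42
ee_pos: [0.4724, 0.033, 0.0496]
eef_rot: [3.142, 0.0, 1.833]
contact_force: [0.5, 0.7, -0.1]
grip_width: 0.0856
grip_force: 0.0
t: 31.05
ee_pos: [0.4018, 0.033, 0.2514]
eef_rot: [3.141, 0.0, 1.833]
contact_force: [0.8, 0.5, 0.2]
grip_width: 0.0857
grip_force: 0.0
t: 31.55
ee_pos: [0.3529, 0.033, 0.2495]
eef_rot: [3.141, 0.0, 1.833]
contact_force: [-0.1, -0.0, -0.2]
grip_width: 0.0855
grip_force: 0.0
[0.35296603 0.03298258 0.24930608]
```

View pics/s10.png

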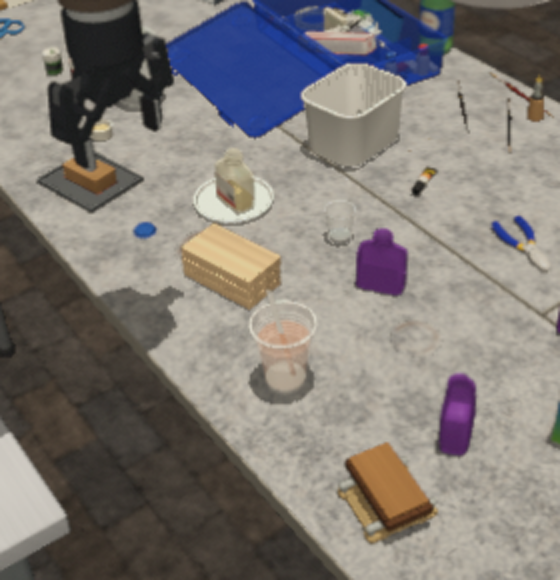

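The picture shows the bottle upright in the dish (235,185), the block in the tray (90,175), the board flush on the stack (230,258) and the plinth on the rack (388,487). Both cups are still standing.

```bash
python3 -c "
from rig import *
print(finish_job())"
```

```text
the job is handed in; nothing more can be done
None
```

The pile is taken apart and the job is handed in at about 32 s: in the last picture the bottle stands upright in the dish, the block lies in the tray, the plinth spans both rails, the board sits flush on the two boards, and both cups are still standing where they were; the hand-in returned no verdict.

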